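Shut and clamp the specimen box

ROBOT

A 6-joint arm with a two-finger parallel gripper is mounted at the origin on the work surface. World frame = base frame: x ahead of the robot, y to its left, z up, the work surface at z = 0. Lengths are in m, angles in rad, forces in N, time in s.
With the tool pointing down it reaches from about 0.275 to 0.825 m from the base axis. Payload 4.9 kg.
Tool frame: the origin (TCP) lies at the very end of the fingers, on their centre line; the grasp point (between the pads) lies 19 mm behind it; z points along the fingers, y is the line along which they close (so a half turn about z gives the same grasp; the last joint's range is limited). The gripper opens to 85 mm and grips with 20 to 120 N. Pads are 22 mm wide; open, the fingers measure 114 mm over their backs; the gripper's body (76 mm by 85 mm) begins 54 mm behind the grasp point. The pads swing forward as they close: fully open they stand 13 mm farther back than shut.
Start: joints at [-0.134, 0.326, -0.193, 1.052, 0, 1.437], TCP at [0.55, 0, 0.231] pointing down, gripper open.
Joint ranges: [-2.65, 2.65], [-0.97, 1.79], [-1.3, 1.35], [-1.93, 2.1], [-1.47, 1.37], [-3.14, 3.14]. Speed limits (rad/s): [2.57, 2.57, 3.14, 3.14, 3.14, 3.14].

INTERFACE

Orientations are given as a unit quaternion [x, y, z, w].
In Python, from station import * gives the robot as it stands. Calls block until the motion is done:
- reach(position, orientation): joint-space move of the TCP to a pose.
- movel(position, attitude=None, max_speed=0.15, max_force=None): straight line of the TCP; attitude=None keeps the orientation; max_speed is the mean speed in m/s. With max_force (N) it stops when the force on the tool has changed by that much, and returns True; else False.
- move_joints(angles): joint-space move.
- release() and grasp(): open the fingers fully, or close them until they stop; the grip force is fixed at half the most.
- sleep(seconds).
- solve_ik(position, orientation): joint angles nearest the present ones, or None.
- observe(): the state.
- read_camera(name): name is "scene" or "side" or "wrist"; returns the picture (480x640x3 uint8, red, green, blue); there is no depth.
- get_calibration(name): a dict with "mtx" (3x3 intrinsics, pixels), "extrinsics" (4x4, takes a point from world to camera coordinates). Camera axes: x right, y down, z forward; pixel columns grow to the right and rows downward; lengths in m; the calibration is good to about 2 mm. A picture is of the moment at which its call begins: read the wrist's pose just before it. get_calibration takes no time and is no camera call; for the wrist camera it gives the pose at the moment of the call.
A pose or a line that the arm cannot do raises Unreachable and nothing moves.
- close_job(): hands the job in; it is judged then, once.
Trained networks look in the newest picture that a camera, given by its name, has taken for a name from the list of things; names that differ only in an ending like _2 or _b are one class to them, and where a whole thing is asked for, a point or a joint stands for the part that bears it (a point fixed in the world has none). Each returns a list of dicts, best first, with "conf" (0 to 1); they miss things now and then, are a little off and sometimes report something else, mostly with a low value. They report only what shows in the picture. A call takes as long as a camera call.
- look_for(camera, query): "location" ([column, row] in pixels, amid what is visible of it).
- regions_of(camera, query): "mask" (480x640 bool, what is visible of it) and "location" ([column, row] in pixels, amid what is visible of it).
The state is a dict: "time": time; "joints": joint angles; "qvel": joint speeds; "tau": joint torques, N m; "eef_pos": TCP position; "tool_rot": TCP orientation; "contact_force": force on the tool from outside, world axes, zero at the start; "moment": the same for the moment, N m; "grip_width": finger opening in m; "grasp_force": force on a finger pad.
Only numpy, scipy, OpenCV 4.12 (cv2) and the standard library are available. Lean on these libraries where they do the work, as an engineer would, in place of code of your own. Each camera call takes 0.05 s, during which the arm holds its last target. There are 200 camera calls.

TASK

Shut the blue lid of the loaded specimen box, then stand the black-headed clamp knob upright on the box's brass threaded stud with its orange stripe running across the front of the box, so that it rests on top of the thread, and let go. Turn the knob backwards (anticlockwise from above) until it drops into the start of the thread and let go of it there; then take it afresh and turn it forwards (clockwise) down the thread to its stop, where the stripe points straight at the lid. Leave the cup, the steel transducer and the screwdriver where they are.

Things in the scene. Friction and masses are not known exactly. Their poses are not given: they have to be found in the camera images.
- box: Grey steel box fixed to the bench, 150 mm (x) by 220 mm (y), rim 70 mm high, open at the top, an aluminium cylinder loaded inside. Origin: centre of its underside on the bench; x points from its front (stud side, towards the robot) to its back (hinge side), y to the left, z up. Only its place and yaw change, the yaw within 0.3 rad of 0.
- lid (a joint): Angle of the blue lid, rad: 0 is shut, grows as the front edge rises; starts 0.45 to 0.85. Stiff friction hinge: it stays where it is left; pressing down with 2 to 5 N on its front part shuts it.
- lid_hinge (a point): Fixed point of the box, middle of the hinge line (along the box's y) at the back rim, 75 mm behind the box's origin, 70 mm above the bench. The lid is a 5 mm plate, 224 mm wide, reaching 152 mm forward of it, underside level with it when shut; two steel prongs (14 mm wide, 39 mm apart) reach on to 206 mm and straddle the stud when shut.
- lid_press (a point): Point on the lid's upper face, mid width, 125 mm forward of the hinge line: a good place to press it shut. 75 mm above the bench when shut.
- stud (a point): Axis of the fixed upright stud (107 mm forward of the box's origin), at the thread's flat top (crest), 114.5 mm above the bench. Brass thread 30 mm across on a steel post, lower down 32, right-handed, two starts: half turns of the knob make no difference. Knob origin's height above the bench: on the crest 92.7 mm, dropped in 83 mm, home 77 mm.
- knob: Loose clamp knob, about 200 g, 70 mm high, standing upright. Origin: centre of its underside. Brass and black skirt 47 mm across, 0 to 48 mm up; bore from below 35 mm wide, 44 deep, mouth flared, two facing lugs inside 24 mm up, 24 mm apart. Black head 32 mm square, 48 to 70 mm up, gripped across either pair of flats. x axis along the lugs and the orange stripe on the head; z up.
- cup: Brown paper cup, 64 mm across, 80 mm high, standing; bystander. Origin: centre of its underside.
- transducer: Steel flanged transducer, 68 mm across, 50 mm high, 0.6 kg, standing; bystander. Origin: centre of its underside.
- screwdriver: Screwdriver with an orange handle lying on the bench left of the box; bystander. Origin: its middle, at the bench.
- thread_start (a point): Middle of one of the two notches (half a turn apart) in the crest where the thread starts, 14 mm from the axis, 130 deg anticlockwise from the box's x axis. Just past it a dark tooth (4 mm proud) stops a knob turned backwards; the knob, once nothing holds it up, then drops 10 mm. Knob on crest: stripe 0 to 105 deg from box x (best 90, across). Turned clockwise there, it only meets a tooth.
- thread_stop (a point): Where a lug ends when the knob is home: 14 mm from the axis in the box's x direction, 101 mm above the bench. From the notches the thread takes the knob clockwise 130 deg and evenly 6 mm down to a stop; the stripe then points at the lid. A firmly held knob must be followed down; let go, it settles on the thread by its weight and stays.

How it is judged:
By the outcome, as a careful person would: the job done as asked, in the order asked, and still so for the second after the job is handed in, with the robot touching nothing.
It also fails if it takes over 72 s, if anything falls off the work surface, if the arm or the gripper's body presses on something with over 40 N, if the wrist force passes 120 N, or if a joint passes its speed limit or range.

## Working session

There is one attempt and no reset: what is moved stays moved. The work goes in short steps, each a Python script; the robot and the scene stay as the last script left them, time stands still between calls to the robot, and variables do not carry over. Pictures are saved under pics/ and viewed, at most 10 in all, crops included, and the job is handed in when it is done.

```bash
mkdir -p pics; ls; cat > h.py <<'E'
from station import *
import numpy as np, cv2
from scipy.spatial.transform import Rotation as R
def px(cam,p):
    c=get_calibration(cam);q=np.array(c["extrinsics"])@np.append(p,1);q=np.array(c["mtx"])@q[:3];return q[:2]/q[2]
def ray(cam,uv,z,c=None):
    c=c or get_calibration(cam);E=np.array(c["extrinsics"]);d=np.linalg.inv(np.array(c["mtx"]))@[uv[0],uv[1],1]
    o=-E[:3,:3].T@E[:3,3];d=E[:3,:3].T@d;return o+d*(z-o[2])/d[2]
def down(yaw): # tool z down, tool y axis along world angle yaw
    y=np.array([np.cos(yaw),np.sin(yaw),0]);z=np.array([0,0,-1.]);return R.from_matrix(np.c_[np.cross(y,z),y,z]).as_quat()
E
python3 - <<'E'
from h import *
a=[]
for c in("scene","side"):
    im=read_camera(c);cv2.imwrite(f"pics/{c}.png",im[:,:,::-1])
    for q in("box","lid","knob","stud","lid_press","lid_hinge","cup","transducer","screwdriver"):
        print(c,q,[(np.round(d["location"]).tolist(),round(d["conf"],2)) for d in look_for(c,q)[:2]])
    k=get_calibration(c);E=np.array(k["extrinsics"]);print(-E[:3,:3].T@E[:3,3],E[2,:3])
s=observe();print(s["time"],s["tool_rot"],s["grip_width"])
E
```

```text
pics
scene box [([323.0, 286.0], 0.78)]
scene lid [([322.0, 275.0], 0.9)]
scene knob [([228.0, 201.0], 0.59)]
scene stud [([325.0, 286.0], 0.68), ([485.0, 354.0], 0.38)]
scene lid_press [([321.0, 271.0], 0.77)]
scene lid_hinge [([324.0, 284.0], 0.55)]
scene cup [([274.0, 206.0], 0.57)]
scene transducer [([225.0, 231.0], 0.72)]
scene screwdriver [([484.0, 355.0], 0.93)]
[1.18954342 0.62429387 0.68728358] [-0.59768562 -0.56712612 -0.56669204]
side box [([318.0, 228.0], 0.6)]
side lid [([339.0, 209.0], 0.67)]
side knob [([366.0, 407.0], 0.9), ([324.0, 229.0], 0.46)]
side stud [([322.0, 230.0], 0.55)]
side lid_press [([341.0, 208.0], 0.78)]
side lid_hinge [([324.0, 231.0], 0.76)]
side cup [([311.0, 365.0], 0.66)]
side transducer [([380.0, 343.0], 0.94), ([323.0, 229.0], 0.2)]
side screwdriver [([235.0, 164.0], 0.57)]
[ 0.19499518 -0.80487332  1.20764192] [ 0.27134043  0.57876748 -0.76902703]
1.0 [7.07101839e-01 7.07111723e-01 2.35984253e-05 1.25002036e-05] 0.08530003682546228
```

View pics/scene.png

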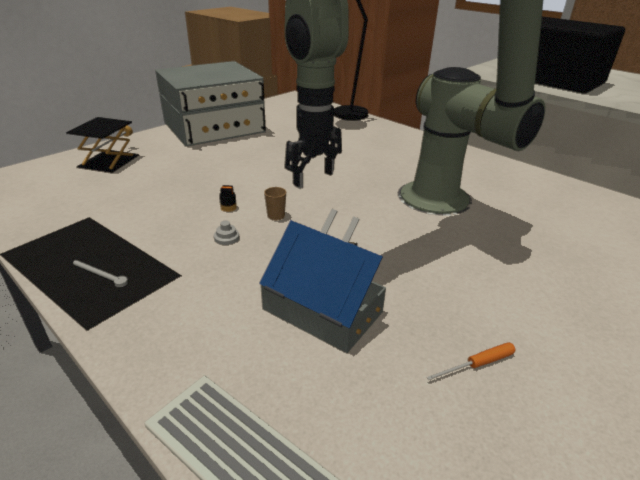

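View pics/side.png

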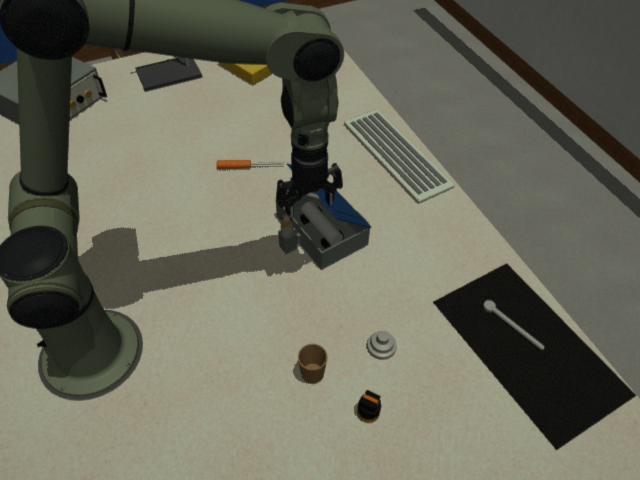

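The scene view shows the box at about (323,290) with its lid half open. The knob is at (228,198), the cup at (275,204) and the transducer at (226,233). In the side view the box's near bottom corner is at (321,267), the back right corner at (370,240), the knob at (369,405) with its stripe at (372,396), and the stud's post by (288,240).

```bash
python3 - <<'E'
from h import *
for c,uv,z in [("side",(321,267),0),("side",(370,241),0),("side",(369,228),.07),("side",(319,250),.07),("scene",(347,352),0),("scene",(263,308),0),("scene",(383,312),0),("side",(369,405),.035),("scene",(228,198),.035),("side",(366,407),.035),("side",(312,365),.04),("scene",(276,204),.04),("side",(381,345),.025),("scene",(226,234),.02),("side",(288,229),.1145),("scene",(471,360),0.01)]:
    print(c,uv,ray(c,uv,z).round(3))
E=np.array(get_calibration("wrist")["extrinsics"]);print(-E[:3,:3].T@E[:3,3],E)
cv2.imwrite("pics/w0.png",read_camera("wrist")[:,:,::-1])
im=cv2.imread("pics/side.png")[375:435,330:410];cv2.imwrite("pics/kn.png",np.hstack([cv2.resize(im,(640,480),interpolation=2)]))
for q in("box","stud","lid_press","lid_hinge","thread_stop","thread_start"):print(q,[(np.round(d["location"]).tolist(),round(d["conf"],2)) for d in look_for("wrist",q)[:2]])
E
```

```text
side (321, 267) [0.587 0.007 0.   ]
side (370, 241) [0.743 0.032 0.   ]
side (369, 228) [0.729 0.023 0.07 ]
side (319, 250) [0.582 0.01  0.07 ]
scene (347, 352) [0.69  0.238 0.   ]
scene (263, 308) [0.726 0.023 0.   ]
scene (383, 312) [0.546 0.217 0.   ]
side (369, 405) [ 0.516 -0.387  0.035]
scene (228, 198) [ 0.515 -0.383  0.035]
side (366, 407) [ 0.509 -0.388  0.035]
side (312, 365) [ 0.444 -0.256  0.04 ]
scene (276, 204) [ 0.443 -0.253  0.04 ]
side (381, 345) [ 0.611 -0.267  0.025]
scene (226, 234) [ 0.623 -0.25   0.02 ]
side (288, 229) [0.524 0.069 0.115]
scene (471, 360) [0.542 0.426 0.01 ]
[0.54964466 0.07306799 0.37415536] [[ 9.99999402e-01 -6.93166207e-05 -1.09138893e-03 -5.49230918e-01]
 [ 2.49204953e-04 -9.57287742e-01  2.89136848e-01 -3.83719881e-02]
 [-1.06481523e-03 -2.89136947e-01 -9.57287152e-01  3.79886048e-01]
 [ 0.00000000e+00  0.00000000e+00  0.00000000e+00  1.00000000e+00]]
box [([439.0, 103.0], 0.89)]
stud [([441.0, 104.0], 0.57)]
lid_press [([485.0, 110.0], 0.77)]
lid_hinge [([439.0, 104.0], 0.65)]
thread_stop [([442.0, 106.0], 0.57)]
thread_start [([438.0, 101.0], 0.81)]
```

View pics/w0.png

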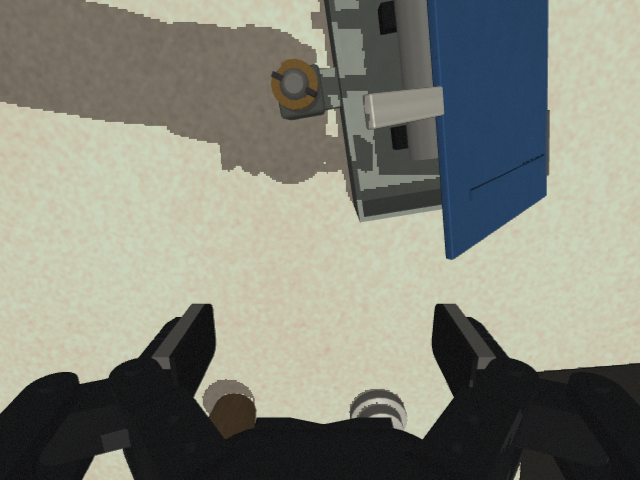

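The wrist view shows the brass stud crest at about (297,85), the front rim's inner edge running from (330,0) to (361,220), and the lid raised over the back half.

```bash
python3 - <<'E'
from h import *
s=ray("wrist",(297,85),.1145);a=ray("wrist",(330,0),.07);b=ray("wrist",(360,220),.07);print(s,a,b)
d=a-b;yaw=np.arctan2(-d[0],d[1]);print("yaw",yaw)
for yw in(yaw,.16):
  X=np.array([np.cos(yw),np.sin(yw),0]);Y=np.array([-X[1],X[0],0])
  o=s+X*.107;o[2]=0;print("origin",o)
  for c,pts in{"side":[(-.075,-.11,0),(.075,-.11,0),(.075,-.11,.07),(-.075,-.11,.07)],"scene":[(.075,.11,0),(.075,-.11,0),(-.075,.11,0)],"wrist":[(-.075,-.11,.07),(-.075,.11,.07)]}.items():
    print(c,[px(c,o+X*p[0]+Y*p[1]+[0,0,p[2]]).round().tolist() for p in pts])
  for c in("scene","side"):
   for th in(.45,.55,.65,.75,.85):
    print(c,th,[px(c,o+X*(.075-r*np.cos(th))+Y*y+[0,0,.07+r*np.sin(th)]).round().tolist() for r,y in((.152,-.112),(.152,.112))])
E
```

```text
[0.53228224 0.0993056  0.1145    ] [0.55409735 0.16028036 0.07      ] [ 0.58018888 -0.00170363  0.07      ]
yaw 0.15970301276026969
origin [0.63792062 0.11632127 0.        ]
side [[321.0, 271.0], [368.0, 246.0], [370.0, 229.0], [321.0, 254.0]]
scene [[345.0, 353.0], [261.0, 308.0], [382.0, 311.0]]
wrist [[361.0, 223.0], [319.0, -89.0]]
scene 0.45 [[297.0, 229.0], [386.0, 265.0]]
scene 0.55 [[295.0, 225.0], [385.0, 261.0]]
scene 0.65 [[293.0, 222.0], [384.0, 258.0]]
scene 0.75 [[290.0, 219.0], [382.0, 256.0]]
scene 0.85 [[287.0, 217.0], [380.0, 254.0]]
side 0.45 [[327.0, 235.0], [278.0, 180.0]]
side 0.55 [[329.0, 230.0], [280.0, 175.0]]
side 0.65 [[332.0, 225.0], [283.0, 170.0]]
side 0.75 [[336.0, 220.0], [286.0, 165.0]]
side 0.85 [[340.0, 216.0], [290.0, 161.0]]
origin [0.63791556 0.11635265 0.        ]
side [[321.0, 271.0], [368.0, 246.0], [370.0, 229.0], [321.0, 254.0]]
scene [[345.0, 353.0], [261.0, 308.0], [382.0, 311.0]]
wrist [[361.0, 223.0], [319.0, -89.0]]
scene 0.45 [[297.0, 229.0], [386.0, 265.0]]
scene 0.55 [[295.0, 225.0], [385.0, 261.0]]
scene 0.65 [[293.0, 222.0], [384.0, 258.0]]
scene 0.75 [[290.0, 219.0], [382.0, 256.0]]
scene 0.85 [[287.0, 217.0], [380.0, 254.0]]
side 0.45 [[327.0, 235.0], [278.0, 180.0]]
side 0.55 [[329.0, 230.0], [280.0, 175.0]]
side 0.65 [[332.0, 225.0], [283.0, 170.0]]
side 0.75 [[336.0, 220.0], [286.0, 165.0]]
side 0.85 [[340.0, 215.0], [290.0, 161.0]]
```

```bash
cat >> h.py <<'E'
YAW=.16;X=np.array([np.cos(YAW),np.sin(YAW),0]);Y=np.array([-X[1],X[0],0]);O=np.array([.638,.1163,0]);S=O-X*.107
def bx(x,y,z):return O+X*x+Y*y+[0,0,z]
def shot(cam,n):
    im=read_camera(cam)[:,:,::-1];cv2.imwrite(f"pics/{n}.png",im);return im
E
python3 - <<'E'
from h import *
q=down(YAW)
def arc(th,h=0):r=.125;return bx(.075-r*np.cos(th)-(.005+h)*np.sin(th),0,.07+r*np.sin(th)+(.005+h)*np.cos(th))
p=arc(.9,.02)
grasp()
movel(np.append(p[:2],.29),q,max_speed=.25)
print(observe()["time"],observe()["contact_force"])
movel(p,max_speed=.15)
for th in(.8,.65,.5,.35,.2,.08):
    movel(arc(th),max_speed=.1);s=observe();print(th,s["time"],s["contact_force"].round(1) if hasattr(s["contact_force"],"round") else s["contact_force"])
print(movel(arc(-.04),max_speed=.04,max_force=12));s=observe();print(s["time"],s["contact_force"],s["eef_pos"])
movel(s["eef_pos"]+np.array([0,0,.15]),max_speed=.25);release()
# view over knob: camera is +0.073 ahead of TCP along tool -x.. ; keep the tool yaw 0
movel([.50,-.47,.24],down(0),max_speed=.35);s=observe();print(s["time"],s["joints"])
shot("wrist","k1");print([(d["location"],d["conf"]) for d in look_for("wrist","knob")[:2]]);np.save("c.npy",get_calibration("wrist"),allow_pickle=True)
shot("scene","s1")
E
```

```text
2.8417 [-0.43563561  0.54707464 -0.3484372 ]
0.8 4.0667 [0.2 0.8 0.1]
0.65 4.4 [ 0.7 -0.1  0.2]
0.5 4.7333 [-0.3  0.7 -0.5]
0.35 5.0667 [ 0.6 -0.7  0.6]
0.2 5.4 [-0.4  0.7  0.1]
0.08 5.7 [-0.3 -0.3  1.2]
True
6.0417 [-2.73701285e+00 -1.79367946e-03  9.46219462e+00] [0.58941606 0.10839815 0.07499377]
9.4 [-8.60635230e-01  5.84513623e-01  2.37666695e-01  1.22435495e+00
  2.95040941e-04  7.08891556e-01]
[([338.8, 121.2], 0.6)]
```

```bash
python3 -c "
import cv2,numpy as np
a=cv2.imread('pics/k1.png');b=cv2.imread('pics/s1.png')
cv2.imwrite('pics/m1.png',np.hstack([cv2.resize(a[0:240,220:460],(400,400),interpolation=2),cv2.resize(b[170:370,220:420],(400,400),interpolation=2)]))"
```

```text
(no output)
```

View pics/m1.png

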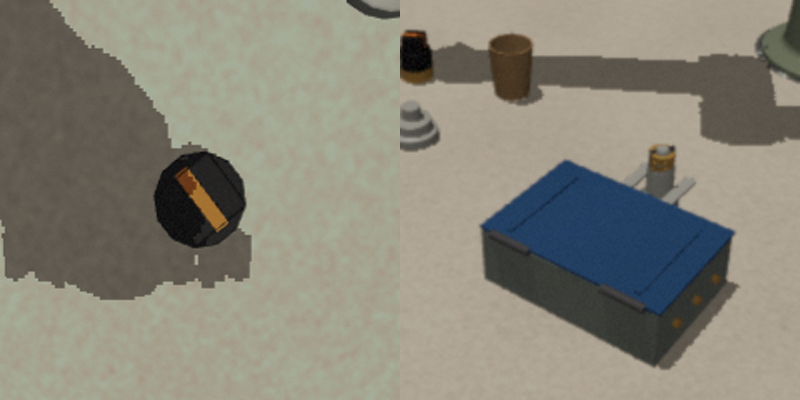

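The right crop shows the lid lying shut with the prongs on both sides of the stud. The left crop shows the knob's stripe from about (329,105) to (353,137) in the wrist picture.

```bash
python3 - <<'E'
from h import *
c=np.load("c.npy",allow_pickle=True).item()
im=cv2.imread("pics/k1.png");h=cv2.cvtColor(im,cv2.COLOR_BGR2HSV);m=cv2.inRange(h,(8,150,140),(25,255,255));m[:85]=0;m[155:]=0;m[:,:310]=0;m[:,370:]=0
r=cv2.minAreaRect(cv2.findNonZero(m));b=cv2.boxPoints(r);print(r)
P=np.array([ray("",p,.07,c) for p in b]);cen=P.mean(0)
e=max((P[1]-P[0],P[2]-P[1]),key=np.linalg.norm);print(cen,np.linalg.norm(P[1]-P[0]),np.linalg.norm(P[2]-P[1]))
phi=np.arctan2(e[1],e[0])%np.pi;print("phi",phi,np.degrees(phi))
np.save("k.npy",[*cen,phi])
tp=phi-np.pi/2  # tool y square to the stripe
for y in(tp,tp+np.pi/2,YAW): print(y,solve_ik([cen[0],cen[1],.15],down(y)),solve_ik(S+[0,0,.2],down(y)))
E
```

```text
((341.4800109863281, 120.13998413085938), (39.20000076293945, 8.199999809265137), 53.13010025024414)
[ 0.51434516 -0.39033635  0.07      ] 0.0063581668132038196 0.030681887338738438
phi 2.2505733233003085 128.9483529098394
0.6797769965054119 [-0.76340776  0.56037103 -0.03792599  0.97249931  0.          0.12761157] [ 0.04799039  0.33367756 -0.26533139  0.97178737  0.          0.93900972]
2.2505733233003085 [-0.76340776  0.56037103 -0.03792599  0.97249931  0.         -1.44318476] [ 0.04799039  0.33367756 -0.26533139  0.97178737  0.         -0.6317866 ]
0.16 [-0.76340776  0.56037103 -0.03792599  0.97249931  0.          0.64738857] [ 0.04799039  0.33367756 -0.26533139  0.97178737  0.          1.45878672]
```

```bash
python3 - <<'E'
from h import *
x,y,_,phi=np.load("k.npy");tp=phi-np.pi/2
reach([x,y,.12],down(tp-np.pi/2));print(observe()["time"])
movel([x,y,.0505],max_speed=.1);grasp();s=observe();print(s["time"],s["grip_width"],s["grasp_force"],s["contact_force"])
release();movel([x,y,.10],max_speed=.15);reach([x,y,.10],down(tp));movel([x,y,.0505],max_speed=.1)
grasp();s=observe();print(s["time"],s["grip_width"],s["grasp_force"],s["contact_force"],s["eef_pos"])
movel([x,y,.22],max_speed=.2)
reach(S+[0,0,.22],down(YAW));s=observe();print(s["time"],s["grip_width"],s["joints"])
shot("wrist","p1");shot("side","p2")
a=cv2.imread("pics/p1.png");b=cv2.imread("pics/p2.png")
cv2.imwrite('pics/m2.png',np.hstack([cv2.resize(a[160:480,160:480],(400,400)),cv2.resize(b[130:290,220:380],(400,400),interpolation=2)]))
E
```

```text
10.4833
11.8667 0.03073755399919771 60.578352212905884 [-0.47210506 -0.05613222  4.82943991]
15.5083 0.03081237167968661 60.349974632263184 [-0.16275517  1.11063649  4.14779885] [ 0.51473723 -0.39058364  0.05119565]
18.2917 0.030397887180372306 [ 4.68918446e-02  3.18815734e-01 -2.33302768e-01  1.01861240e+00
 -3.18136029e-04  1.45856487e+00]
```

View pics/m2.png

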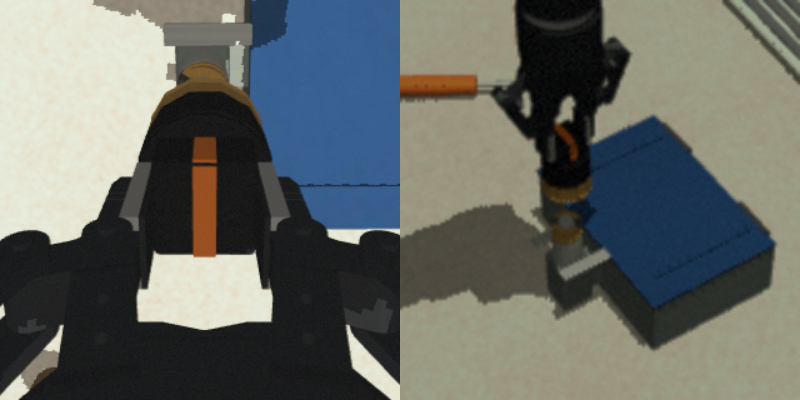

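The left crop shows the knob held square with its stripe along the box's y. In the right crop its brass foot is over the stud.

```bash
python3 - <<'E'
from h import *
def st(t,r=None):
    s=observe();print(t,r,round(s["time"],2),np.round(s["eef_pos"],4),np.round(s["contact_force"],1),np.round(s["moment"],2))
st("a")
st("b",movel(S+[0,0,.160],max_speed=.08,max_force=8))
if observe()["eef_pos"][2]<.1625:
    st("c",movel(S+[0,0,.140],max_speed=.04,max_force=8))
E
```

```text
a None 18.39 [0.5327 0.0984 0.2199] [-0.3  0.8 -2.6] [ 0.04  0.05 -0.02]
b False 19.29 [0.5328 0.0993 0.1604] [ 0.4  0.  -2. ] [-0.01 -0.04  0.01]
c True 19.73 [0.5326 0.0992 0.1435] [-0.4 -0.1  5.7] [-0.01  0.18  0.03]
```

```bash
python3 - <<'E'
from h import *
def st(t,r=None):
    s=observe();print(t,r,round(s["time"],2),np.round(s["eef_pos"],4),np.round(s["contact_force"],1),np.round(s["moment"],2),round(s["grip_width"],4));return s
release();sleep(.4);st("rel");shot("side","r1");shot("wrist","r2")
a=cv2.imread("pics/r2.png");b=cv2.imread("pics/r1.png")
cv2.imwrite('pics/m3.png',np.hstack([cv2.resize(a[160:480,160:480],(400,400)),cv2.resize(b[130:290,220:380],(400,400),interpolation=2)]))
E
```

```text
rel None 20.71 [0.5319 0.0992 0.143 ] [ 0.5  0.2 -0.2] [-0.02 -0.05  0.02] 0.0854
```

View pics/m3.png

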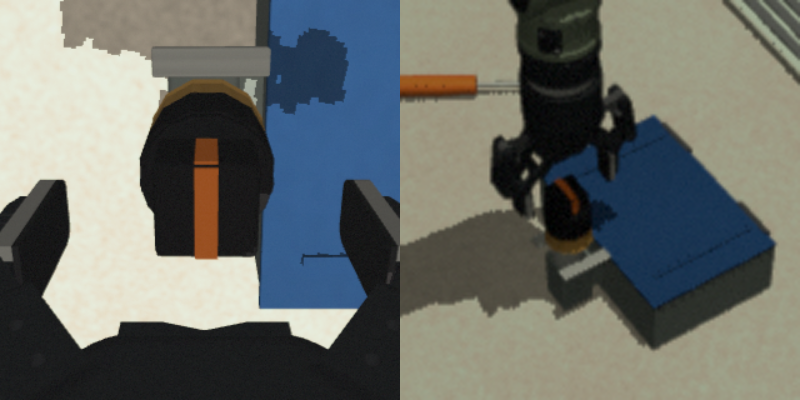

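The knob stands upright on the crest with its stripe across, and the fingers are clear of it.

```bash
python3 - <<'E'
from h import *
def st(t,r=None):
    s=observe();print(t,r,round(s["time"],2),np.round(s["eef_pos"],4),np.round(s["contact_force"],1),np.round(s["moment"],2),round(s["grip_width"],4));return s
movel(S+[0,0,.144],down(YAW),max_speed=.05)
grasp();s=st("g");j0=np.array(s["joints"]);m0=s["moment"][2]
for d in [15,28,34]+list(range(37,56,3)):
    j=j0.copy();j[5]-=np.radians(d);move_joints(j);s=st(d)
    if abs(s["moment"][2]-m0)>.25:break
E
```

```text
g None 21.6 [0.5327 0.0993 0.1442] [ 0.6 -0.5  0.8] [-0.   -0.11 -0.01] 0.031
15 None 21.96 [0.5327 0.0992 0.1442] [-1.  -0.2  1.5] [-0.02  0.04 -0.  ] 0.0308
28 None 22.29 [0.5327 0.0993 0.1442] [0.4 0.2 0.6] [ 0.01 -0.1   0.03] 0.0307
34 None 22.54 [0.5323 0.0992 0.1439] [-0.6  1.1 -0.9] [-0.    0.   -0.04] 0.0304
37 None 22.79 [0.5325 0.0992 0.144 ] [ 0.1  0.  -1.3] [0.04 0.01 0.01] 0.0307
40 None 23.04 [0.5326 0.0992 0.1442] [-0.8 -0.5 -2.6] [-0.02  0.08 -0.02] 0.0306
43 None 23.29 [0.5327 0.0992 0.1442] [-0.8  0.7 -2.6] [-0.09  0.01 -0.13] 0.0301
46 None 23.54 [0.5328 0.0994 0.1442] [ 0.8  1.1 -2.7] [ 0.19 -0.02 -0.34] 0.0305
```

```bash
python3 - <<'E'
from h import *
s=observe();j=np.array(s["joints"]);j[5]+=np.radians(3);move_joints(j)
release();sleep(.5)
s=observe();print(s["time"],s["contact_force"])
movel(S+[0,0,.19],max_speed=.15);  # then 40 deg cw of tool = grasp orientation options
reach(S+[0,0,.19],down(YAW))
shot("side","d1");shot("wrist","d2");print(observe()["time"])
# predicted side pixel of knob head top for heights
for z in(.0927,.083,.077):print(z,px("side",S+[0,0,z+.07]),px("wrist",S+[0,0,z+.07]))
a=cv2.imread("pics/d2.png");b=cv2.imread("pics/d1.png")
cv2.imwrite('pics/m4.png',np.hstack([cv2.resize(a[160:480,160:480],(400,400)),cv2.resize(b[180:260,250:330],(400,400),interpolation=2)]))
E
```

```text
24.8667 [-0.10808514  0.14029231  0.20323331]
26.1667
0.0927 [285.63618042 206.3202398 ] [325.35629792 281.96033088]
0.083 [285.76589612 209.01871235] [325.29310134 274.51431764]
0.077 [285.84545542 210.67378242] [325.25696962 270.25716785]
```

View pics/m4.png

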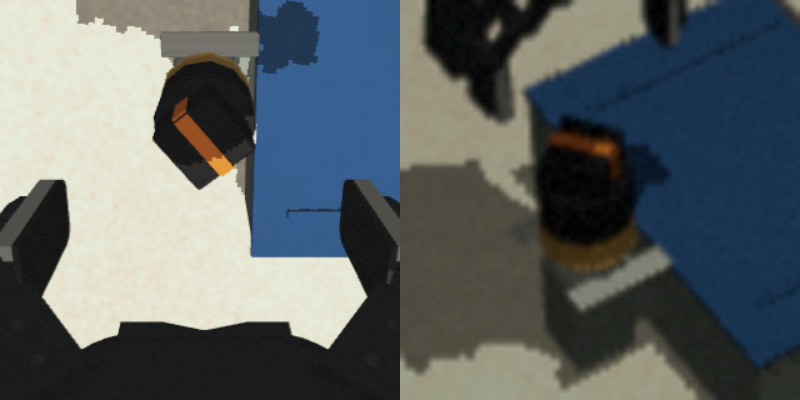

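The wrist crop has the stripe's middle at about (325,274), which is the predicted pixel for a dropped-in knob (83 mm). The stripe is about 130° from box x.

```bash
python3 - <<'E'
from h import *
def st(t,r=None):
    s=observe();print(t,r,round(s["time"],2),np.round(s["eef_pos"],4),np.round(s["contact_force"],1),np.round(s["moment"],2),round(s["grip_width"],4));return s
a0=132
reach(S+[0,0,.17],down(YAW+np.radians(a0)))
r=movel(S+[0,0,.1347],max_speed=.08,max_force=6);st("dn",r)
grasp();s=st("g");m0=s["moment"][2];z=s["eef_pos"][2];f0=s["contact_force"][2]
prev=a0
for a in list(range(122,10,-10))+[9,6,3,1,-1,-3]:
    z-=.006*(prev-a)/130;prev=a
    reach(S+[0,0,z],down(YAW+np.radians(a)));s=st(a)
    f=s["contact_force"][2]
    if f>4:z+=.0005
    if f<-6:z-=.0005
    if abs(s["moment"][2]-m0)>.4:break
E
```

```text
dn False 28.74 [0.5324 0.0993 0.1347] [-0.3 -0.6 -0. ] [-0.04  0.04 -0.02] 0.0851
g None 29.28 [0.5325 0.0994 0.1351] [-1.3 -0.9  3.4] [0.07 0.28 0.01] 0.0308
122 None 29.57 [0.5327 0.0993 0.1351] [-1.2  0.9  4.1] [ 0.04  0.14 -0.03] 0.0307
112 None 29.87 [0.5322 0.0989 0.1347] [-1.3 -1.6  3.2] [-0.24  0.34 -0.05] 0.0307
102 None 30.16 [0.5322 0.0991 0.1342] [-1.  -0.3  3.9] [-0.17  0.29 -0.06] 0.0304
92 None 30.45 [0.532  0.0991 0.1337] [-2.3 -2.1  5.1] [-0.37  0.51 -0.07] 0.0306
82 None 30.74 [0.5318 0.0993 0.1335] [-2.7 -1.   1.5] [-0.14  0.57 -0.  ] 0.0308
72 None 31.03 [0.5319 0.0993 0.133 ] [-2.4 -0.8  1.4] [-0.15  0.58 -0.01] 0.0307
62 None 31.32 [0.5319 0.0993 0.1326] [-1.6 -0.4  1.4] [-0.14  0.62  0.03] 0.0306
52 None 31.62 [0.5319 0.0995 0.1322] [-3.   0.4  1.3] [ 0.08  0.78 -0.04] 0.0306
42 None 31.91 [0.532  0.0994 0.1318] [-2.8 -0.1  0.7] [ 0.07  0.83 -0.06] 0.0306
32 None 32.2 [0.532  0.0994 0.1313] [-3.3  0.   1.1] [0.05 0.87 0.02] 0.0306
22 None 32.49 [0.532  0.0995 0.1309] [-3.8  1.4 -1.3] [0.2  0.99 0.03] 0.0306
12 None 32.78 [0.5319 0.0994 0.1303] [-3.8  1.3 -0.4] [0.2  1.16 0.  ] 0.0314
9 None 33.03 [0.5318 0.0993 0.1302] [-5.7  0.6  0.2] [0.14 1.37 0.03] 0.0308
6 None 33.28 [0.5318 0.0994 0.1301] [-5.3  1.6  0.1] [0.14 1.32 0.02] 0.0309
3 None 33.53 [0.532  0.0996 0.1299] [-4.8  0.1 -2.2] [0.43 1.23 0.03] 0.0307
1 None 33.78 [0.5321 0.0998 0.1299] [-5.   2.7 -1. ] [0.51 1.2  0.05] 0.0306
-1 None 34.03 [0.5321 0.0999 0.1299] [-5.1  3.1 -1.3] [0.61 1.23 0.06] 0.0305
-3 None 34.28 [0.5321 0.0999 0.1298] [-4.1  2.7 -0.7] [0.6  1.29 0.18] 0.031
```

```bash
python3 - <<'E'
from h import *
def st(t,r=None):
    s=observe();print(t,r,round(s["time"],2),np.round(s["eef_pos"],4),np.round(s["contact_force"],1),np.round(s["moment"],2),round(s["grip_width"],4));return s
z=.1292
for a in(-5,-7,-9):
    reach(S+[0,0,z],down(YAW+np.radians(a)));s=st(a)
    if abs(s["moment"][2])>.4:break
release();sleep(.4);st("rel")
movel(S+[0,0,.19],down(YAW),max_speed=.12)
shot("side","e1");shot("wrist","e2");print(observe()["time"])
for z in(.083,.079,.077):print(z,[px("wrist",S+[0,0,z+.07]+X*d).round(1).tolist() for d in(-.016,0,.016)])
a=cv2.imread("pics/e2.png");b=cv2.imread("pics/e1.png")
h=cv2.cvtColor(a,cv2.COLOR_BGR2HSV);m=cv2.inRange(h,(8,150,110),(25,255,255));m[:230]=0;m[300:]=0;m[:,:280]=0;m[:,370:]=0
r=cv2.minAreaRect(cv2.findNonZero(m));P=np.array([ray("wrist",p,.147) for p in cv2.boxPoints(r)])
e=max((P[1]-P[0],P[2]-P[1]),key=np.linalg.norm);print(r,"angle",np.degrees(np.arctan2(e[1],e[0])-YAW),P.mean(0)-S)
cv2.imwrite('pics/m5.png',np.hstack([cv2.resize(a[160:480,160:480],(400,400)),cv2.resize(b[180:260,250:330],(400,400),interpolation=2)]))
E
```

```text
-5 None 34.53 [0.5324 0.0994 0.1295] [-4.7  1.4  2.4] [0.24 1.66 0.43] 0.0302
rel None 35.51 [0.5324 0.0992 0.1292] [-0.3 -0.2  0.3] [ 0.02  0.01 -0.02] 0.0853
36.2667
0.083 [[295.3, 274.9], [326.2, 275.0], [357.1, 275.0]]
0.079 [[295.9, 272.1], [326.2, 272.1], [356.5, 272.1]]
0.077 [[296.2, 270.7], [326.2, 270.7], [356.2, 270.7]]
((326.0055847167969, 273.83349609375), (61.89896011352539, 13.65908145904541), 1.9091525077819824) angle -1.9908590189772708 [ 0.00022306 -0.00181622  0.147     ]
```

View pics/m5.png

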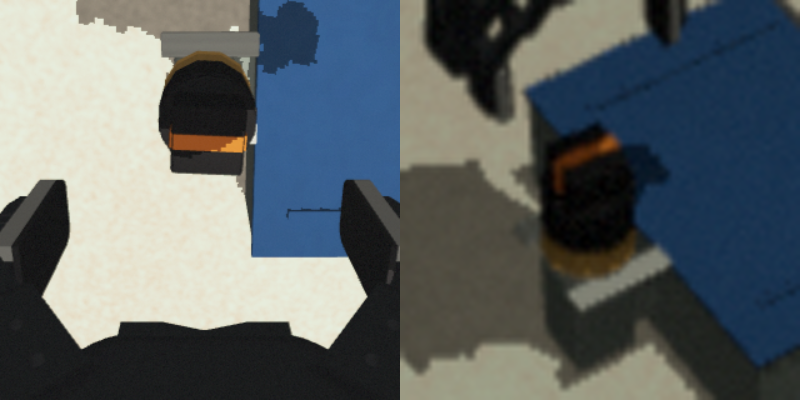

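The stripe is about 2° from pointing at the lid. I'll check the height by a light touch on the head's top with shut fingers.

```bash
python3 - <<'E'
from h import *
grasp();r=movel(S+[0,0,.14],max_speed=.03,max_force=4);s=observe();print(r,s["time"],s["eef_pos"],s["contact_force"])
movel(S+[0,0,.19],max_speed=.1)
E
```

```text
True 38.325 [0.53295667 0.09950272 0.14679205] [1.5538537  0.2059905  2.42021169]
```

```bash
python3 - <<'E'
from h import *
movel(S+[0,0,.27],max_speed=.15);s=observe();print(s["time"],s["contact_force"]);print(close_job())
E
```

```text
39.6 [ 0.07108108 -0.03898991  0.21344727]
the job is handed in; nothing more can be done
None
```

The job is handed in at 39.6 s: the lid is shut and the knob is turned down to its stop, 77 mm above the bench by touch. Its stripe points at the lid to within about 2°, and I never touched the cup, transducer or screwdriver.

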